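# Load an icing cartridge under the sprung clamp bar of a piping pump

### The arm

A 7-joint arm with a two-finger parallel gripper is mounted at the origin on a cart in front of the work surface, level with it; the furniture and walls round the work are solid. World frame = base frame: x ahead of the robot, y to its left, z up, the work surface at z = 0. Lengths are in m, angles in rad, forces in N, time in s.
With the tool pointing down it reaches from about 0.425 to 0.925 m from the base axis. Payload 6.8 kg.
Tool frame: the origin (TCP) lies at the very end of the fingers, on their centre line; the grasp point (between the pads) lies bot.hold_point_z behind it (bot.hold_point_z is the distance from the TCP to the grasp point, in m); x points along the fingers, z is the direction in which the jaws open and shut, and the axes are right-handed (so a half turn about x gives the same grasp; the last joint's range is limited). The gripper opens to 85 mm and grips with 20 to 120 N. Pads are 22 mm wide; open, the fingers measure 114 mm over their backs; the gripper's body (76 mm by 85 mm) begins 54 mm behind the grasp point. The pads swing forward as they close: fully open they stand 13 mm farther back than shut.
Start: joints at [1.098, 0.477, 0.022, 1.555, -0.011, 1.109, -0.083], TCP at [0.241, -0.631, 0.231] pointing down, gripper open.
Joint ranges: [-2.96, 2.96], [-0.34, 2.1], [-1.41, 1.46], [0.24, 2.44], [-1.37, 4.51], [0.17, 1.92], [-2.96, 2.96]. Speed limits (rad/s): [2.39, 2.39, 3.14, 3.14, 3.14, 3.14, 3.14].

### API

Orientations are given as a unit quaternion [w, x, y, z].
In Python, from station import bot gives the robot as it stands.
- The arm moves only by the tool drive_tool, never from a script. Its arguments are lists of equal length, an entry for each row: "slide": the shift along the world's x, y, z in mm, a list of three; "turn": the turn, a rotation vector about the world's x, y, z in rad, a list of three; "gripper": the opening, from 0 (shut) to 1 (fully open). A call has 1 to 10 rows; each row is the pose to reach, as a shift and turn from the pose measured when the call began; what a row does not reach only later rows make up. A row lasts 1/10 s, in which the tool goes at most 50 mm and 8.59 degrees, less where a joint would pass 70% of its speed; a pose out of reach is approached as far as the arm can. A call with a gripper value outside its range is refused whole. The fingers move at their own pace and stop on an object; "squeeze" is the grip in N (left out, the last holds). Time passes only in rows, so rows that repeat a pose let the fingers close. It gives the time, the measured TCP pose, the force and the opening at its end, in the units of the state.
- bot.get_obs(): the state, without advancing time (a new reading comes with each control period).
- bot.read_camera(name): name is "scene" or "top" or "wrist"; returns a dict with "color" (480x640x3 uint8, red, green, blue), "fovy" (degrees; the focal length in pixels is half the picture's height over the tangent of half this angle, whatever the lens; pixels are square), "cx", "cy" (the principal point, pixels), "dist_coeffs" ([k1, k2, p1, p2, k3] as OpenCV has them; the pictures are not rectified), "R" (3x3) and "t" (3): a world point X has camera coordinates R X + t. Camera axes: x right, y down, z forward; pixel columns grow to the right and rows downward; lengths in m; the calibration is good to about 2 mm. A picture is of the moment at which its call begins. There is no depth.
- bot.hand_in(): hands the job in, once; it reports no verdict.
The state is a dict: "t": time; "q": joint angles; "joint_vel": joint speeds; "joint_torque": joint torques, N m; "eef_pos": TCP position; "tool_rot": TCP orientation; "contact_force": force on the tool from outside, world axes, zero at the start; "torque": the same for the moment, N m; "gripper_width": opening from 0.0 (shut) to 1.0 (fully open).
Only numpy, scipy, OpenCV 4.12 (cv2) and the standard library are available. Lean on these libraries where they do the work, as an engineer would, in place of code of your own. Each camera call takes 0.05 s, during which the arm holds its last target.

### The job

Load the icing cartridge into the piping pump: lift the sprung clamp bar and turn it aside, lay the cartridge gently in the V cradle with its flange in the slot, and press it gently towards its nozzle until you feel the flange bear firmly on the flange plate, so that the drive has no slack. Then turn the bar back over the barrel and lower it by its knob until it rests there, neither letting it snap down nor forcing it on. Leave the scissors, the ribbon spool and the empty gift box where they lie.

Things in the scene. Friction and masses are not known exactly. Their poses are not given: they have to be found in the camera images.
- pump: Fixed icing pump; bed 172x245 mm, drive housing (102 mm high) at its -y end. Origin on the bench below the middle of the seated cartridge; y runs along the cradle to the nozzle side, x to the back. Two V blocks (at y +28..38 and -41..-31, tops at z 54) carry the barrel, axis at x 0, z 58. Pusher face at y -101. Clamp post at x 80, y -18, 158 mm high.
- flange_plate: Steel plate with a wide V notch on the pump's rear V block (origin and axes as the pump's). Its rear face, at y = -47 mm, is the stop for the flange. A rear wall (z up to 46, front face y -59) makes a 12 mm slot for the 5 mm flange. Rigid: bring the flange up slowly and keep between 4 and 15 N on it.
- cartridge_center (a point): Middle of the icing cartridge (0.2-0.4 kg), on its axis, half-way up, 23 mm above the bench as it lies. Its y axis points to the nozzle tip (98 mm). White barrel 38 mm diameter, bare from y -37 to +37; square flange 46 mm, 5 thick, front face at y -47; plunger end at y -76; hex cap 46 mm over flats, y +46..66. Seated it has the pump's axes, this point at (0, 0, 58) of the pump.
- clamp_knob (a point): Middle of the upright clamp knob: black, 18 mm diameter, 34 mm tall, standing on the bar (bar top 17 mm below this point). The steel bar, 16 wide and 10 thick, is 115 mm from post axis to knob. This point is 98 mm above the bench with the clamp fully down, 104 with the bar on the seated barrel, 122 when parked; it moves round the post with the bar.
- clamp_swing (a joint): Turn of the clamp bar about the post, rad: 0 = across the barrel, knob to the front (pump -x); grows clockwise from above to 1.65; at 1.57 the bar points to the pump's +y, clear behind the cradle. A pin in a slotted collar locks it (play 0.12) until the bar is lifted 24 mm (30 at most); turned beyond 0.35 it stays up on the collar's rim.
- clamp: The sprung sleeve and bar as one (the force rules speak of it); origin at the foot of the post, moving up with the bar: 0 at rest, 6 mm with the bar on the barrel, 24 when parked. The spring pulls it down with about 7 N at the bottom, 8 on the barrel and 12 raised; let go above the barrel it snaps down hard. More than 20 N on the barrel is too much.
- ribbon_spool: bystander, spool of red ribbon, 72 mm across and 32 high, the one nearer the robot, loose on the bench, to be left alone; origin on its underside
- scissors: bystander, scissors with red handles, 199 mm long, loose on the bench, to be left alone; origin on its underside
- gift_box_s1: bystander, empty kraft gift box without lid, 234 x 144 x 62 mm, loose on the bench, to be left alone; origin on its underside
- cartridge: The cartridge as a body (the force rules speak of it); origin on its underside, 23 mm below its middle; axes as those of its middle.
Mind the look-alikes: they are no part of the job. What is shaped like the cartridge but orange or yellow is not meant.

How it is judged:
By the outcome, as a careful person would: the job done as asked, in the order asked, and still so for the second after the job is handed in, with the robot touching nothing.
It also fails if it takes over 72 s, if anything falls off the work surface, if the arm or the gripper's body presses on something with over 40 N, if the wrist force passes 120 N, or if a joint passes its speed limit or range.

## Working session

There is one attempt and no reset: what is moved stays moved. The work goes in short steps, Python scripts to look and compute and a tool call to move; the robot and the scene stay as the last step left them, time stands still between calls to the robot, and variables do not carry over. Pictures are saved under pics/ and viewed, and the job is handed in when it is done.

Besides the shell and the picture viewer there is one more tool, called after ">>>" as name(argument=value, ...) on one line, values as JSON. drive_tool: Moves the arm, as the interface text tells. Its arguments: {"type":"object","properties":{"slide":{"type":"array"},"turn":{"type":"array"},"gripper":{"type":"array"},"squeeze":{"type":"number"}},"required":["slide","turn","gripper"]}

```bash
ls; mkdir -p pics; python3 - <<'E'
from station import bot
import cv2,numpy as np
o=bot.get_obs()
for k,v in o.items(): print(k,v)
print(bot.hold_point_z)
for n in ["scene","top","wrist"]:
    c=bot.read_camera(n); cv2.imwrite(f"pics/{n}0.png",c["color"][:,:,::-1])
    print(n,c["fovy"],c["cx"],c["cy"],c["dist_coeffs"],c["R"],c["t"])
E
```

```text
pics
t 0.0
q [ 1.09792776  0.47777708  0.02235192  1.55646776 -0.01149191  1.10928899
 -0.08306269]
joint_vel [-0.00078388 -0.00187056  0.00152449  0.00028747  0.00063159 -0.00099942
 -0.00179978]
joint_torque [-1.00034072e-06 -5.96456122e+01  1.60791814e+00 -2.81199878e+01
  1.24719847e-02  9.38360958e-03  2.42095304e-06]
eef_pos [ 0.24055845 -0.63004132  0.2303345 ]
tool_rot [ 0.5818489   0.40132391  0.58296015 -0.40068496]
contact_force [-0.31904972 -0.46718087  0.61237027]
torque [-0.01452052 -0.01957982 -0.0070977 ]
gripper_width 0.9995715192663334
0.0187
scene 42.67091519751719 318.8272312751695 248.61803277792822 [-0.12216574  0.          0.          0.          0.        ] [[ 0.84342613 -0.53711779  0.01169805]
 [-0.21035689 -0.35019858 -0.91274911]
 [ 0.49435043  0.76737568 -0.40835306]] [-0.40403021  0.2222257   1.83968718]
top 55.40938109600208 320.88345703455417 247.2230813360179 [-0.02559018  0.          0.          0.          0.        ] [[ 0.02527118 -0.99959153  0.01334704]
 [-0.98794774 -0.02701189 -0.15241268]
 [ 0.15271095 -0.00933453 -0.98822681]] [0.04080435 0.49342433 1.47437293]
wrist 59.38973789865085 314.9204647166281 238.01102487588474 [-0.03124928  0.          0.          0.          0.        ] [[ 0.35666635 -0.93422894 -0.00232635]
 [-0.90203157 -0.34502016  0.2594227 ]
 [-0.24316283 -0.09042891 -0.96576107]] [-0.67359565 -0.03436095  0.37901166]
```

View pics/top0.png

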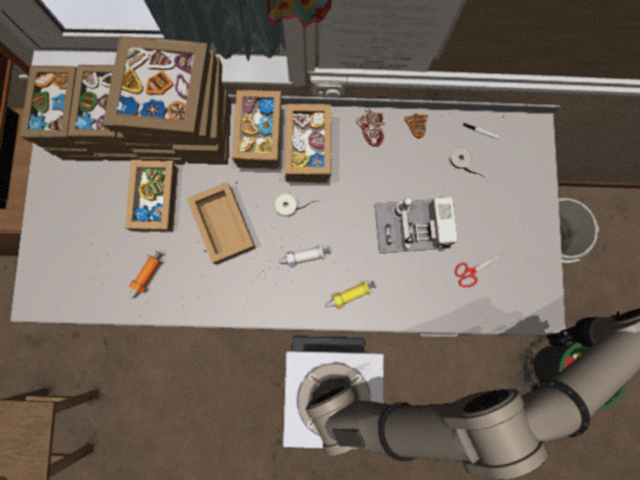

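View pics/scene0.png

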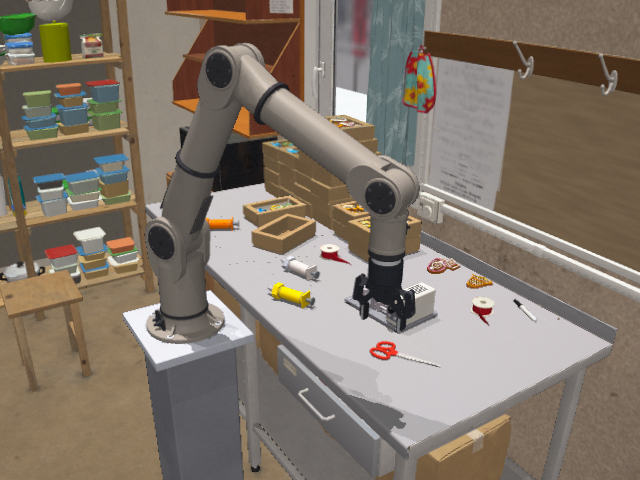

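View pics/wrist0.png

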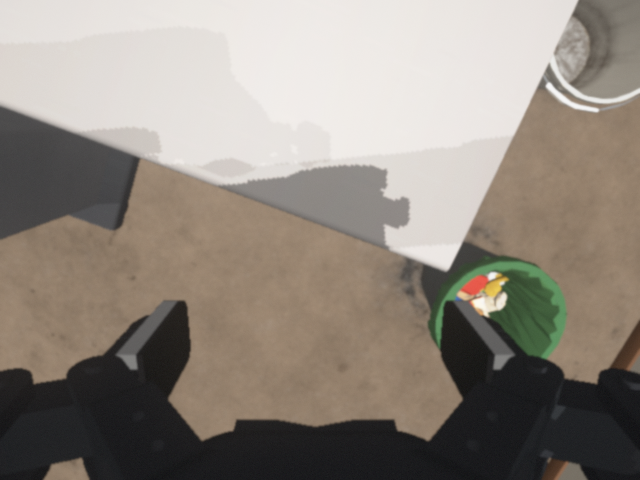

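```bash
cat > h.py <<'E'
import cv2,numpy as np
from station import bot
from scipy.spatial.transform import Rotation as Rot
def K(c):
    f=240/np.tan(np.radians(c["fovy"])/2); return np.array([[f,0,c["cx"]],[0,f,c["cy"]],[0,0,1.]])
def px2w(c,uv,z):
    u=cv2.undistortPoints(np.array([[uv]],float),K(c),np.array(c["dist_coeffs"])).ravel()
    R=np.array(c["R"]);t=np.array(c["t"]); d=R.T@np.array([u[0],u[1],1]); o=-R.T@t
    return o+d*(z-o[2])/d[2]
def w2px(c,X):
    p,_=cv2.projectPoints(np.array(X,float).reshape(-1,3),cv2.Rodrigues(np.array(c["R"]))[0],np.array(c["t"],float),K(c),np.array(c["dist_coeffs"]));return p.reshape(-1,2)
def crop(c,x0,y0,x1,y1,s,name):
    im=c["color"][y0:y1,x0:x1,::-1]; cv2.imwrite("pics/"+name,cv2.resize(im,None,fx=s,fy=s,interpolation=cv2.INTER_CUBIC))
def tri(c1,p1,c2,p2):
    A=[]
    P=[]
    for c,p in((c1,p1),(c2,p2)):
        u=cv2.undistortPoints(np.array([[p]],float),K(c),np.array(c["dist_coeffs"])).reshape(2,1)
        P.append((np.c_[np.array(c["R"]),np.array(c["t"])],u))
    X=cv2.triangulatePoints(P[0][0],P[1][0],P[0][1],P[1][1]).ravel(); return X[:3]/X[3]
E
python3 - <<'E'
from h import *
c=bot.read_camera("top")
crop(c,360,180,480,270,6,"top_pump.png")
crop(c,265,225,345,285,8,"top_cart.png")
E
```

```text
(no output)
```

View pics/top_pump.png

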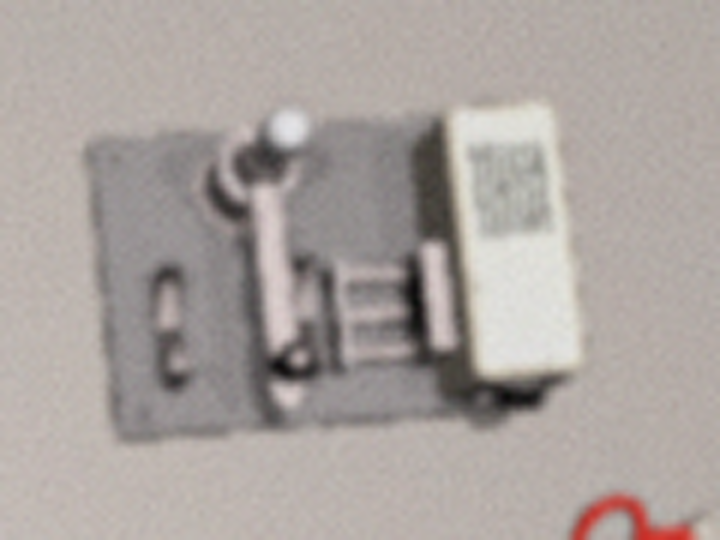

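View pics/top_cart.png

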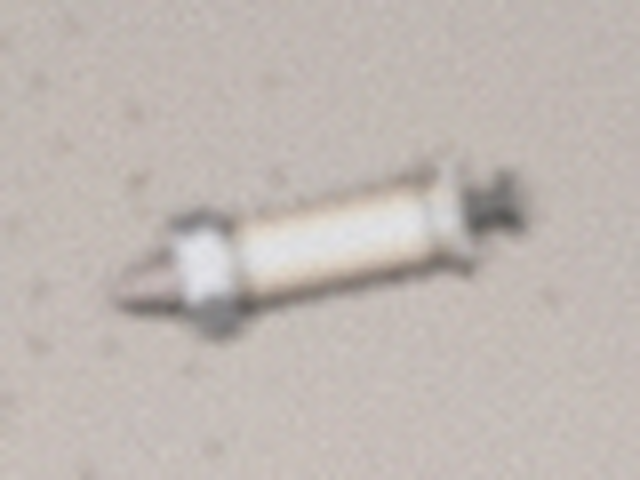

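```bash
python3 - <<'E'
from h import *
c=bot.read_camera("top")
P=lambda u,v,z:px2w(c,(360+(u+.5)/6-.5,180+(v+.5)/6-.5),z)
C=lambda u,v,z:px2w(c,(265+(u+.5)/8-.5,225+(v+.5)/8-.5),z)
f=lambda a:np.round(a*1000,1)
for n,p in dict(bedTL=P(87,140,.01),bedBL=P(118,438,.01),hTL=P(447,108,.102),hTR=P(552,100,.102),hBR=P(582,372,.102),hBL=P(470,382,.102),post=P(288,130,.158),knob=P(290,358,.112)).items(): print(n,f(p))
for n,p in dict(tip=C(110,296,.023),capnoz=C(178,265,.023),flange=C(452,215,.023),pl=C(520,203,.023),barA=C(240,252,.04),barB=C(425,220,.04)).items(): print(n,f(p))
E
```

```text
bedTL [ 655.  -124.9   10. ]
bedBL [ 483.5 -143.6   10. ]
hTL [ 654.7 -307.8  102. ]
hTR [ 660.9 -364.9  102. ]
hBR [ 512.3 -378.1  102. ]
hBL [ 505.2 -318.1  102. ]
post [ 625.1 -210.2  158. ]
knob [ 513.7 -220.1  112. ]
tip [442.4 193.7  23. ]
capnoz [456.1 166.   23. ]
flange [480.2  52.7  23. ]
pl [486.1  24.4  23. ]
barA [460.  139.6  40. ]
barB [475.4  63.9  40. ]
```

```bash
python3 - <<'E'
from h import *
o=bot.get_obs(); w,x,y,z=o["tool_rot"]
R=Rot.from_quat([x,y,z,w]).as_matrix(); print(R.round(3))
c=bot.read_camera("wrist"); print("campos",-np.array(c["R"]).T@c["t"], o["eef_pos"])
print("cam axes\n",np.array(c["R"]).round(3))
E
```

```text
[[-0.     0.934  0.357]
 [ 0.001  0.357 -0.934]
 [-1.    -0.    -0.001]]
campos [ 0.30147292 -0.60702455  0.37380605] [ 0.24068819 -0.63032866  0.23081063]
cam axes
 [[ 0.357 -0.934 -0.002]
 [-0.902 -0.345  0.259]
 [-0.243 -0.091 -0.966]]
```

>>> drive_tool(slide=[[20,30,10],[55,75,20],[90,125,30],[125,175,40],[160,220,50],[190,270,50],[220,315,50],[250,360,50],[270,395,50],[280,410,50]], turn=[[0,0,0.13],[0,0,0.26],[0,0,0.39],[0,0,0.52],[0,0,0.65],[0,0,0.78],[0,0,0.91],[0,0,1.04],[0,0,1.17],[0,0,1.3]], gripper=[0.6,0.6,0.6,0.6,0.6,0.6,0.6,0.6,0.6,0.6])

```text
t: 1.3
eef_pos: [0.5142, -0.2302, 0.2812]
tool_rot: [0.706, -0.035, 0.706, 0.035]
contact_force: [1.5, -0.3, 0.2]
gripper_width: 0.601
```

>>> drive_tool(slide=[[0,0,0],[0,0,0]], turn=[[0,0,0],[0,0,0]], gripper=[0.6,0.6])

```text
t: 1.5
eef_pos: [0.5148, -0.2286, 0.2813]
tool_rot: [0.706, -0.036, 0.706, 0.036]
contact_force: [-0.2, -0.4, 0.5]
gripper_width: 0.6
```

```bash
python3 - <<'E'
from h import *
o=bot.get_obs(); print(o["t"],o["eef_pos"],o["q"].round(3) if hasattr(o["q"],'round') else o["q"],o["contact_force"],o["gripper_width"])
c=bot.read_camera("wrist"); cv2.imwrite("pics/w1.png",c["color"][:,:,::-1])
import pickle; pickle.dump(c,open("w1.pkl","wb"))
c=bot.read_camera("scene"); crop(c,300,200,480,340,4,"s1.png"); pickle.dump(c,open("s1.pkl","wb"))
E
```

```text
1.5 [ 0.51483472 -0.22864035  0.2813027 ] [ 0.651  0.28  -0.42   1.745  0.124  1.143  0.296] [-0.21715193 -0.36168211  0.48354862] 0.5997457311400911
```

View pics/w1.png

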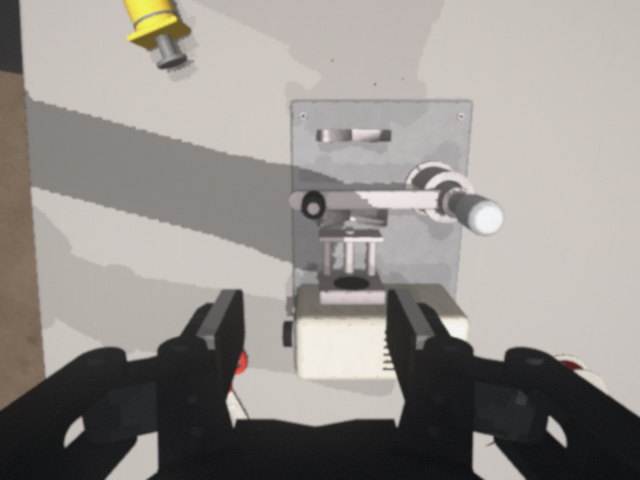

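View pics/s1.png

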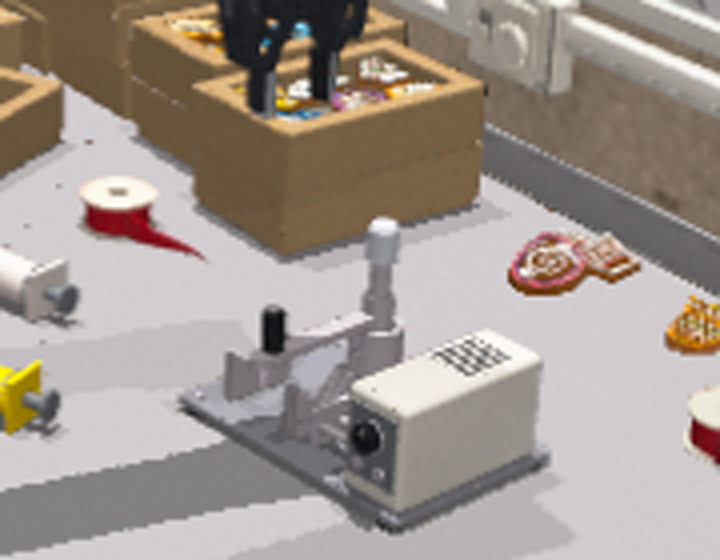

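```bash
python3 - <<'E'
from h import *
import pickle
c=pickle.load(open("w1.pkl","rb"))
crop(c,280,90,520,270,3.3,"w1c.png")
E
```

```text
(no output)
```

View pics/w1c.png

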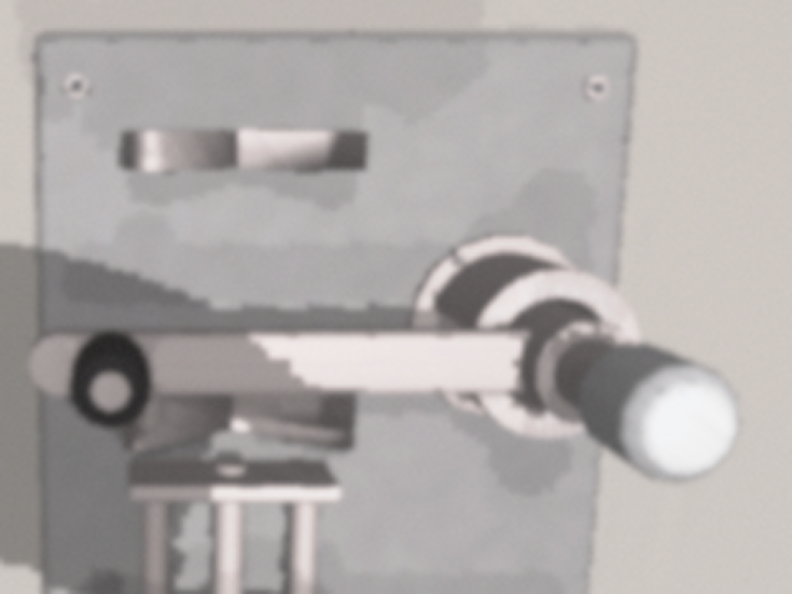

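```bash
python3 - <<'E'
from h import *
import pickle
from scipy.optimize import least_squares
c=pickle.load(open("w1.pkl","rb"))
W=lambda u,v:np.array([280+(u+.5)/3.3-.5,90+(v+.5)/3.3-.5])
F=[((80,-18,158),W(680,422)),((-35,-18,115),W(111,388)),((0,38,54),W(244.5,131)),((0,28,54),W(244.5,169))]
def pr(p,zs=F):
    cc,s=np.cos(p[2]),np.sin(p[2])
    return np.array([w2px(c,[[p[0]+(cc*a[0]-s*a[1])/1e3,p[1]+(s*a[0]+cc*a[1])/1e3,a[2]/1e3]])[0]-u for a,u in zs])
r=least_squares(lambda p:pr(p).ravel(),[.544,-.2,.09]); print(r.x,pr(r.x).round(2))
a,b=px2w(c,W(38,38),.012),px2w(c,W(636,38),.012); print(a,b,np.linalg.norm(a-b),np.arctan2(b[1]-a[1],b[0]-a[0]))
for n,u,z in [("knob",W(111,388),.115),("post",W(680,422),.158)]: print(n,px2w(c,u,z))
E
```

```text
[ 0.54424828 -0.20060445  0.10769152] [[ 2.56  1.02]
 [-1.38 -0.25]
 [-0.78 -0.57]
 [-0.97 -0.11]]
[ 0.48320893 -0.14371254  0.012     ] [ 0.65241479 -0.1258743   0.012     ] 0.17014354554499853 0.10503532755720058
knob [ 0.51243035 -0.22234835  0.115     ]
post [ 0.62390562 -0.2094099   0.158     ]
```

>>> drive_tool(slide=[[-2,6,-40],[-3,6.5,-85],[-3,6.5,-130],[-3,6.5,-165],[-3,6.5,-185],[-3,6.5,-195],[-3,6.5,-195]], turn=[[0,0,0],[0,0,0],[0,0,0],[0,0,0],[0,0,0],[0,0,0],[0,0,0]], gripper=[0.5,0.5,0.5,0.5,0.5,0.5,0.5])

```text
t: 2.3
eef_pos: [0.5092, -0.2262, 0.085]
tool_rot: [0.705, -0.034, 0.707, 0.033]
contact_force: [0.0, 0.0, 0.0]
gripper_width: 0.506
```

```bash
python3 - <<'E'
from h import *
o=bot.get_obs(); print(o["t"],o["eef_pos"],o["contact_force"])
c=bot.read_camera("wrist"); cv2.imwrite("pics/w2.png",c["color"][:,:,::-1])
E
```

```text
2.3 [ 0.50917092 -0.22618155  0.08501404] [0.01025458 0.00309375 0.03954801]
```

View pics/w2.png

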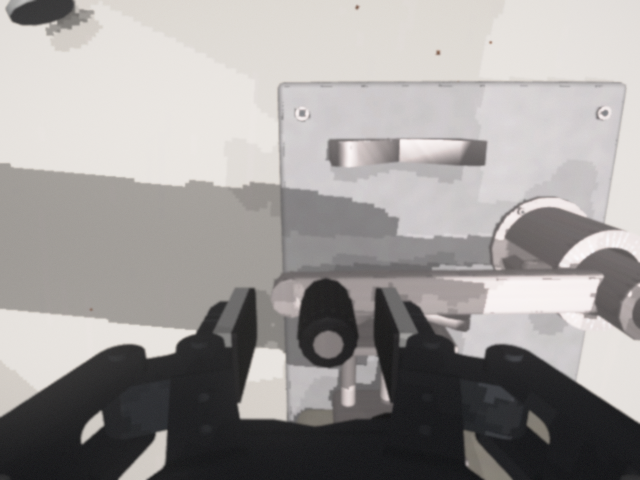

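>>> drive_tool(slide=[[3,3,0],[3,4,0],[3,4,0],[3,4,0],[3,4,0],[3,4,0],[3,4,0]], turn=[[0,0,0],[0,0,0],[0,0,0],[0,0,0],[0,0,0],[0,0,0],[0,0,0]], gripper=[0.5,0.5,0.4,0.3,0.2,0.1,0.1], squeeze=50)

```text
t: 3.05
eef_pos: [0.5127, -0.2224, 0.0866]
tool_rot: [0.706, -0.034, 0.707, 0.033]
contact_force: [-2.6, -0.0, 6.2]
gripper_width: 0.193
```

>>> drive_tool(slide=[[0,0,0],[0,0,0],[0,0,0]], turn=[[0,0,0],[0,0,0],[0,0,0]], gripper=[0,0,0])

```text
t: 3.35
eef_pos: [0.5127, -0.2224, 0.0868]
tool_rot: [0.706, -0.034, 0.707, 0.033]
contact_force: [-2.0, -0.4, 2.5]
gripper_width: 0.192
```

>>> drive_tool(slide=[[0,0,3],[0,0,6],[0,0,9],[0,0,12],[0,0,15],[0,0,18],[0,0,21],[0,0,24],[0,0,26],[0,0,27]], turn=[[0,0,0],[0,0,0],[0,0,0],[0,0,0],[0,0,0],[0,0,0],[0,0,0],[0,0,0],[0,0,0],[0,0,0]], gripper=[0,0,0,0,0,0,0,0,0,0])

```text
t: 4.35
eef_pos: [0.5128, -0.2221, 0.1137]
tool_rot: [0.706, -0.034, 0.707, 0.033]
contact_force: [5.7, 1.1, -14.1]
gripper_width: 0.19
```

>>> drive_tool(slide=[[0,0,0.5],[0,0,0.5]], turn=[[0,0,0],[0,0,0]], gripper=[0,0])

```text
t: 4.55
eef_pos: [0.5129, -0.2219, 0.114]
tool_rot: [0.706, -0.034, 0.707, 0.033]
contact_force: [5.4, 0.4, -13.3]
gripper_width: 0.191
```

```bash
python3 - <<'E'
from h import *
o=bot.get_obs(); print(o["t"],o["eef_pos"],o["contact_force"],o["torque"])
c=bot.read_camera("wrist"); cv2.imwrite("pics/w3.png",c["color"][:,:,::-1])
c=bot.read_camera("scene"); crop(c,300,200,480,340,4,"s3.png")
E
```

```text
4.55 [ 0.51285205 -0.22190014  0.11399329] [  5.41505499   0.37151669 -13.33519969] [ 0.03981266 -1.02525453 -0.00984919]
```

View pics/w3.png

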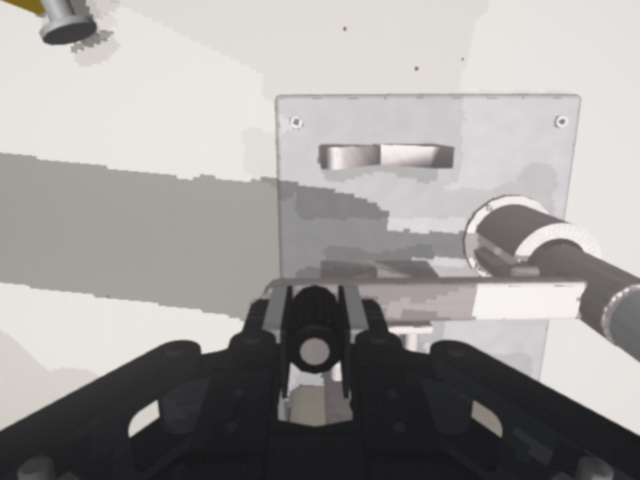

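View pics/s3.png

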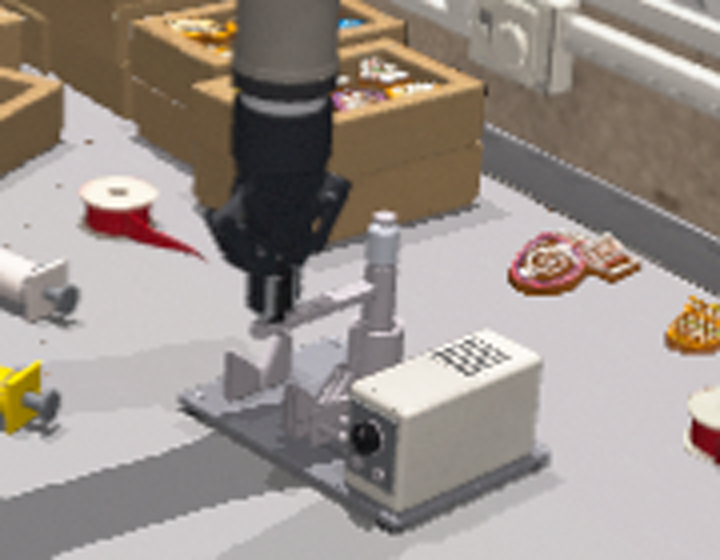

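```bash
python3 -c "
import numpy as np
p=np.pi+.105
for t in np.arange(.1,1.61,.1): print(round(t,2),114.5*(np.cos(p-t)-np.cos(p)).round(4),114.5*(np.sin(p-t)-np.sin(p)).round(4))"
```

```text
0.1 -0.6297499999999999 11.4271
0.2 -0.1145 22.86565
0.3 1.5343 34.189699999999995
0.4 4.31665 45.28475
0.5 8.18675 56.0592
0.6 13.11025 66.3871
0.7 19.04135 76.17685
0.8 25.9228 85.3254
0.9 33.685900000000004 93.74115
1.0 42.2505 101.3325
1.1 51.525 108.0422
1.2 61.4178 113.77865
1.3 71.84875 118.5075
1.4 82.69189999999999 122.1715
1.5 93.8442 124.73629999999999
1.6 105.20259999999999 126.16755
```

>>> drive_tool(slide=[[-0.6,5.7,0.5],[-0.6,11.4,0.5],[-0.1,22.9,0.5],[1.5,34.2,0.5],[4.3,45.3,0.5],[8.2,56.1,0.5],[13.1,66.4,0.5],[19,76.2,0.5],[25.9,85.3,0.5],[25.9,85.3,0.5]], turn=[[0,0,-0.05],[0,0,-0.1],[0,0,-0.2],[0,0,-0.3],[0,0,-0.4],[0,0,-0.5],[0,0,-0.6],[0,0,-0.7],[0,0,-0.8],[0,0,-0.8]], gripper=[0,0,0,0,0,0,0,0,0,0])

```text
t: 5.65
eef_pos: [0.5398, -0.1365, 0.1145]
tool_rot: [0.663, 0.244, 0.664, -0.245]
contact_force: [5.6, -3.5, -11.8]
gripper_width: 0.196
```

```bash
python3 - <<'E'
from h import *
o=bot.get_obs(); print(o["t"],o["eef_pos"],o["contact_force"],o["torque"],o["q"])
w,x,y,z=o["tool_rot"]; M=Rot.from_quat([x,y,z,w]).as_matrix(); print(M[:,2], np.arctan2(M[1,2],M[0,2]))
e=o["eef_pos"][:2]-np.array([.6265,-.210]); print(np.linalg.norm(e),np.arctan2(*e[::-1]))
c=bot.read_camera("scene"); crop(c,300,200,480,340,4,"s4.png")
E
```

```text
5.65 [ 0.53975339 -0.13646726  0.11446001] [  5.57017768  -3.52662799 -11.79842172] [-0.6917154  -0.94428363 -0.03288113] [ 0.30908659  0.43665376 -0.21900471  1.93164401  0.1314458   0.78766597
 -0.68969788]
[ 7.60520732e-01 -6.49313638e-01 -1.28238272e-04] -0.7066816054906567
0.11371912244877933 2.4384511958874184
```

View pics/s4.png

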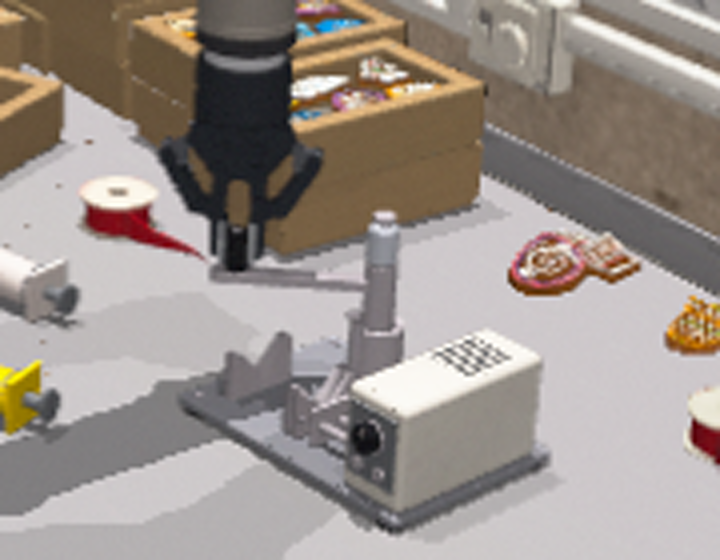

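>>> drive_tool(slide=[[7.5,8,0],[16,15.5,0],[25,22,0],[35,27.5,0],[45.5,32,0],[56,35.5,0],[67,38,0],[75.5,39,0],[75.5,39,0],[75.5,39,-1]], turn=[[0,0,-0.1],[0,0,-0.2],[0,0,-0.3],[0,0,-0.4],[0,0,-0.5],[0,0,-0.6],[0,0,-0.7],[0,0,-0.77],[0,0,-0.77],[0,0,-0.77]], gripper=[0,0,0,0,0,0,0,0,0,0])

```text
t: 6.7
eef_pos: [0.6136, -0.0973, 0.1125]
tool_rot: [0.523, 0.474, 0.525, -0.475]
contact_force: [1.5, 2.6, -11.5]
gripper_width: 0.193
```

>>> drive_tool(slide=[[0,0,-1],[0,0,-2],[0,0,-2.5],[0,0,-3]], turn=[[0,0,0],[0,0,0],[0,0,0],[0,0,0]], gripper=[0,0,0,0])

```text
t: 7.1
eef_pos: [0.6141, -0.0969, 0.1106]
tool_rot: [0.523, 0.475, 0.525, -0.475]
contact_force: [-0.2, 3.5, 0.3]
gripper_width: 0.194
```

```bash
python3 - <<'E'
from h import *
o=bot.get_obs(); print(o["t"],o["eef_pos"],o["contact_force"],o["torque"],o["q"])
e=o["eef_pos"][:2]-np.array([.6265,-.210]); print(np.linalg.norm(e),np.pi+.105-np.arctan2(*e[::-1]))
E
```

```text
7.1 [ 0.61405643 -0.09694108  0.11061791] [-0.22194494  3.54850638  0.29668181] [ 0.74378343 -0.08918196  0.17000341] [ 0.08583896  0.5237486  -0.03859059  1.78580291  0.02392771  0.83539016
 -1.43579342]
0.11374164186210492 1.5661748335724346
```

>>> drive_tool(slide=[[0,0,0],[0,0,0],[0,0,0],[0,0,15],[0,0,50],[0,0,95],[0,0,110]], turn=[[0,0,0],[0,0,0],[0,0,0],[0,0,0],[0,0,0],[0,0,0],[0,0,0]], gripper=[0.25,0.4,0.5,0.5,0.6,0.7,0.75])

```text
t: 7.8
eef_pos: [0.6166, -0.0975, 0.2269]
tool_rot: [0.525, 0.476, 0.523, -0.473]
contact_force: [0.6, -0.0, -0.2]
gripper_width: 0.753
```

```bash
python3 - <<'E'
from h import *
o=bot.get_obs(); print(o["t"],o["eef_pos"],o["contact_force"])
c=bot.read_camera("scene"); crop(c,300,200,480,340,4,"s5.png")
E
```

```text
7.8 [ 0.61663399 -0.09749797  0.22686156] [ 0.60889515 -0.02836792 -0.23594515]
```

View pics/s5.png

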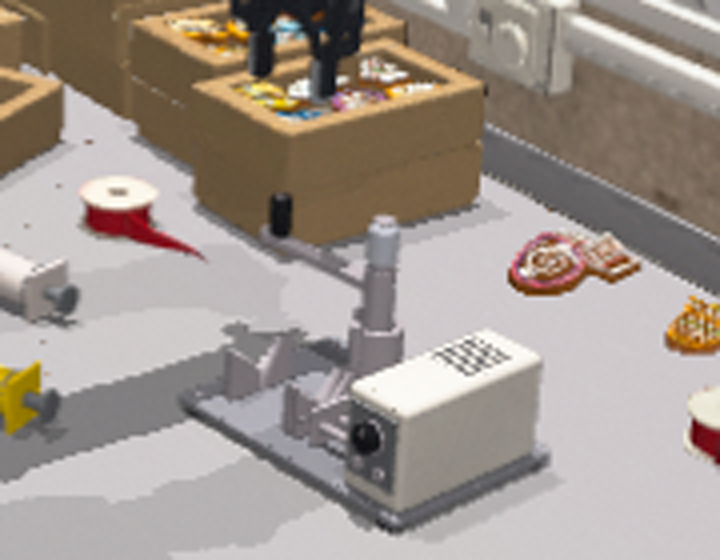

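>>> drive_tool(slide=[[-10,12,10],[-25,30,20],[-40,48,20],[-56,65,20],[-72,83,20],[-88,100,20],[-103,118,20],[-118,135,20],[-133,152,20],[-147,167,20]], turn=[[0,0,0.14],[0,0,0.28],[0,0,0.42],[0,0,0.56],[0,0,0.7],[0,0,0.84],[0,0,0.98],[0,0,1.12],[0,0,1.26],[0,0,1.4]], gripper=[0.75,0.75,0.75,0.75,0.75,0.75,0.75,0.75,0.75,0.75])

```text
t: 8.85
eef_pos: [0.469, 0.0701, 0.2476]
tool_rot: [0.707, 0.026, 0.707, -0.021]
contact_force: [0.6, 0.2, -0.1]
gripper_width: 0.748
```

>>> drive_tool(slide=[[0,0,0],[0,0,0],[0,0,0],[0,0,0]], turn=[[0,0,0.12],[0,0,0.24],[0,0,0.34],[0,0,0.34]], gripper=[0.75,0.75,0.75,0.75])

```text
t: 9.25
eef_pos: [0.4688, 0.0699, 0.2476]
tool_rot: [0.7, -0.094, 0.701, 0.099]
contact_force: [-0.5, 0.6, -0.2]
gripper_width: 0.751
```

```bash
python3 - <<'E'
from h import *
import pickle
o=bot.get_obs(); print(o["t"],o["eef_pos"],o["contact_force"],o["q"])
w,x,y,z=o["tool_rot"]; M=Rot.from_quat([x,y,z,w]).as_matrix(); print(np.arctan2(M[1,2],M[0,2]))
c=bot.read_camera("wrist"); cv2.imwrite("pics/w6.png",c["color"][:,:,::-1]);pickle.dump(c,open("w6.pkl","wb"))
E
```

```text
9.25 [0.46876796 0.06987265 0.24761914] [-0.5154615   0.60081335 -0.18733196] [ 0.0924648   0.15434519 -0.40407314  1.97715077  0.06325724  1.02369986
 -0.06625347]
0.27401698020871
```

View pics/w6.png

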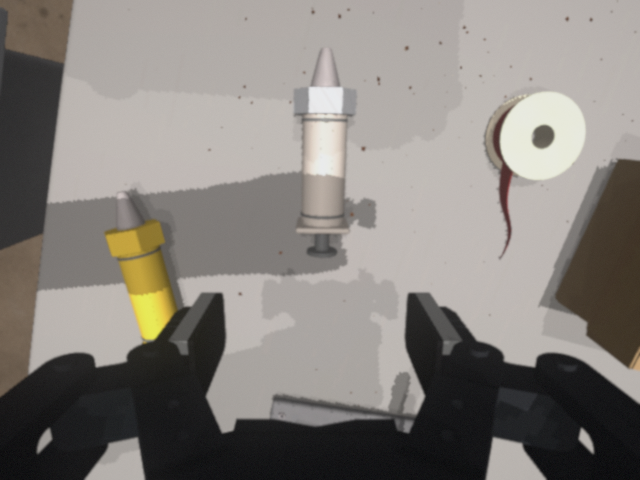

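```bash
python3 - <<'E'
from h import *
import pickle
c=pickle.load(open("w6.pkl","rb"))
crop(c,260,35,400,265,2.6,"w6c.png")
E
```

```text
(no output)
```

View pics/w6c.png

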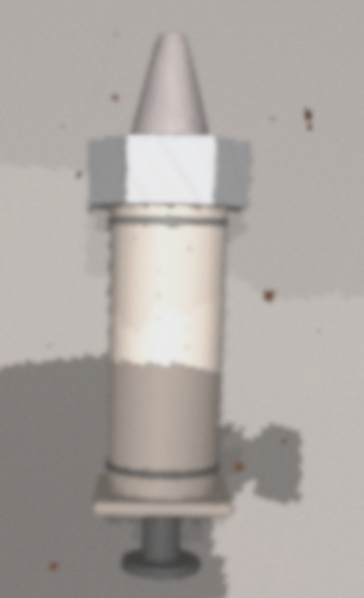

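```bash
python3 - <<'E'
from h import *
import pickle
c=pickle.load(open("w6.pkl","rb"))
W=lambda u,v:np.array([260+(u+.5)/2.6-.5,35+(v+.5)/2.6-.5])
tip=px2w(c,W(174,33),.023); pl=px2w(c,W(161,562),.023)
a=px2w(c,W(168,240),.023);b=px2w(c,W(161.5,460),.023)
r1=px2w(c,W(168.5,220),.042);r2=px2w(c,W(161.5,470),.042)
for n,x in dict(tip=tip,pl=pl,a=a,b=b,r1=r1,r2=r2,rm=(r1+r2)/2).items(): print(n,(x*1000).round(1))
y=lambda d:np.arctan2(-d[0],d[1])
print(np.linalg.norm(tip-pl),y(tip-pl),y(a-b),y(r1-r2),np.linalg.norm(r1-r2))
# flange front-top/bottom edge
for row in (505,515): print(px2w(c,W(162,row),.046)*1000)
E
```

```text
tip [442.4 196.4  23. ]
pl [485.7  29.7  23. ]
a [457.9 135.4  23. ]
b [475.9  64.6  23. ]
r1 [456.1 141.   42. ]
r2 [475.5  64.9  42. ]
rm [465.8 103.   42. ]
0.17225753174068892 0.25405284731541644 0.2487727097035923 0.2503486419445129 0.07847648109594045
[478.55791442  54.6388717   46.        ]
[479.47398369  51.4298354   46.        ]
```

>>> drive_tool(slide=[[-1,15,-40],[-2,32,-85],[-2.3,32.4,-130],[-2.3,32.4,-170],[-2.3,32.4,-200],[-2.3,32.4,-220],[-2.3,32.4,-230],[-2.3,32.4,-230]], turn=[[0,0,-0.023],[0,0,-0.023],[0,0,-0.023],[0,0,-0.023],[0,0,-0.023],[0,0,-0.023],[0,0,-0.023],[0,0,-0.023]], gripper=[0.75,0.75,0.75,0.75,0.75,0.75,0.75,0.75])

```text
t: 10.1
eef_pos: [0.4659, 0.102, 0.0167]
tool_rot: [0.7, -0.085, 0.703, 0.089]
contact_force: [0.1, -0.9, 0.4]
gripper_width: 0.751
```

```bash
python3 - <<'E'
from h import *
o=bot.get_obs(); print(o["t"],o["eef_pos"],o["contact_force"],o["q"])
w,x,y,z=o["tool_rot"]; M=Rot.from_quat([x,y,z,w]).as_matrix(); print(np.arctan2(M[1,2],M[0,2]))
c=bot.read_camera("wrist"); cv2.imwrite("pics/w7.png",c["color"][:,:,::-1])
E
```

```text
10.1 [0.46585462 0.10203912 0.0167304 ] [ 0.09084214 -0.86616577  0.35139928] [-0.07602195  0.51395676 -0.32236584  2.15277503  0.30528383  0.51948954
 -0.37990868]
0.2465315190478159
```

View pics/w7.png

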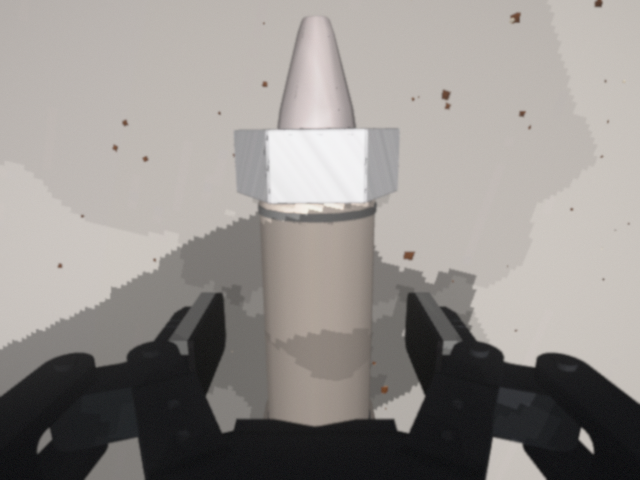

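>>> drive_tool(slide=[[0.5,0,-5],[0.5,0,-9.5],[0.5,0,-9.5],[0.5,0,-9.5],[0.5,0,-9.5],[0.5,0,-9.5],[0.5,0,-9.5]], turn=[[0,0,0.004],[0,0,0.004],[0,0,0.004],[0,0,0.004],[0,0,0.004],[0,0,0.004],[0,0,0.004]], gripper=[0.75,0.75,0.6,0.5,0.4,0.35,0.35], squeeze=35)

```text
t: 10.85
eef_pos: [0.4671, 0.1022, 0.0086]
tool_rot: [0.701, -0.086, 0.702, 0.091]
contact_force: [-1.7, -0.6, 7.4]
gripper_width: 0.434
```

>>> drive_tool(slide=[[0,0,0],[0,0,0]], turn=[[0,0,0],[0,0,0]], gripper=[0.3,0.3])

```text
t: 11.05
eef_pos: [0.4671, 0.1022, 0.0087]
tool_rot: [0.701, -0.086, 0.702, 0.091]
contact_force: [-1.2, -0.1, 0.9]
gripper_width: 0.435
```

>>> drive_tool(slide=[[0,0,3],[0,0,10],[0,0,25],[0,0,50],[0,0,80],[0,0,110],[0,0,135],[0,0,150],[0,0,150]], turn=[[0,0,0],[0,0,0],[0,0,0],[0,0,0],[0,0,0],[0,0,0],[0,0,0],[0,0,0],[0,0,0]], gripper=[0.3,0.3,0.3,0.3,0.3,0.3,0.3,0.3,0.3])

```text
t: 11.95
eef_pos: [0.4683, 0.1025, 0.1609]
tool_rot: [0.703, -0.086, 0.701, 0.091]
contact_force: [0.8, 0.2, -4.8]
gripper_width: 0.432
```

>>> drive_tool(slide=[[3,-12,0],[9,-36,0],[18,-72,0],[27,-108,0],[36,-144,0],[45,-180,0],[54,-216,0],[63,-252,0],[71,-285,0],[77,-302,0]], turn=[[0,0,-0.02],[0,0,-0.04],[0,0,-0.06],[0,0,-0.08],[0,0,-0.1],[0,0,-0.12],[0,0,-0.14],[0,0,-0.145],[0,0,-0.145],[0,0,-0.145]], gripper=[0.3,0.3,0.3,0.3,0.3,0.3,0.3,0.3,0.3,0.3])

```text
t: 12.95
eef_pos: [0.5438, -0.2043, 0.1591]
tool_rot: [0.706, -0.034, 0.706, 0.037]
contact_force: [0.3, 0.6, -3.6]
gripper_width: 0.431
```

>>> drive_tool(slide=[[0,0,0],[0,0,0]], turn=[[0,0,0],[0,0,0]], gripper=[0.3,0.3])

```text
t: 13.15
eef_pos: [0.5426, -0.2042, 0.1577]
tool_rot: [0.705, -0.033, 0.707, 0.037]
contact_force: [-0.3, 0.8, -4.8]
gripper_width: 0.433
```

```bash
python3 - <<'E'
from h import *
import pickle
o=bot.get_obs(); print(o["t"],o["eef_pos"],o["contact_force"],o["torque"],o["q"])
w,x,y,z=o["tool_rot"]; M=Rot.from_quat([x,y,z,w]).as_matrix(); print(np.arctan2(M[1,2],M[0,2]),M[:,0])
c=bot.read_camera("wrist"); cv2.imwrite("pics/w8.png",c["color"][:,:,::-1])
pickle.dump(c,open("w8.pkl","wb"))
c=bot.read_camera("scene"); crop(c,300,180,480,320,4,"s8.png")
E
```

```text
13.15 [ 0.54256904 -0.20420768  0.15773032] [-0.32600839  0.78460463 -4.83773748] [-0.00707123 -0.01829336 -0.00564163] [ 0.44499746  0.41702925 -0.24224295  1.84172384  0.11769105  0.90125858
  0.24814917]
0.09899178275060425 [-0.00292309  0.00590709 -0.99997828]
```

View pics/w8.png

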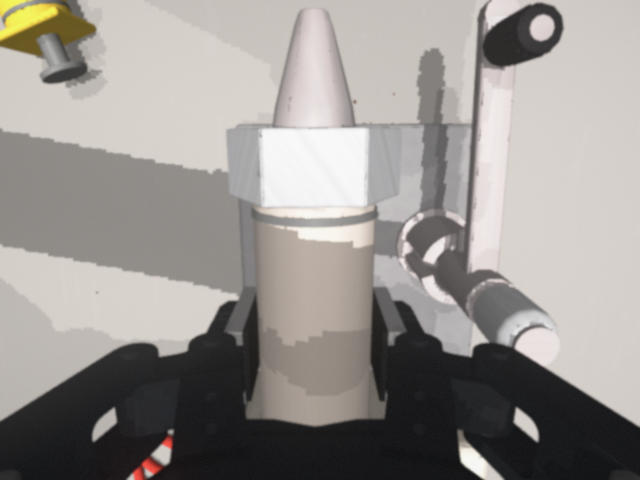

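View pics/s8.png

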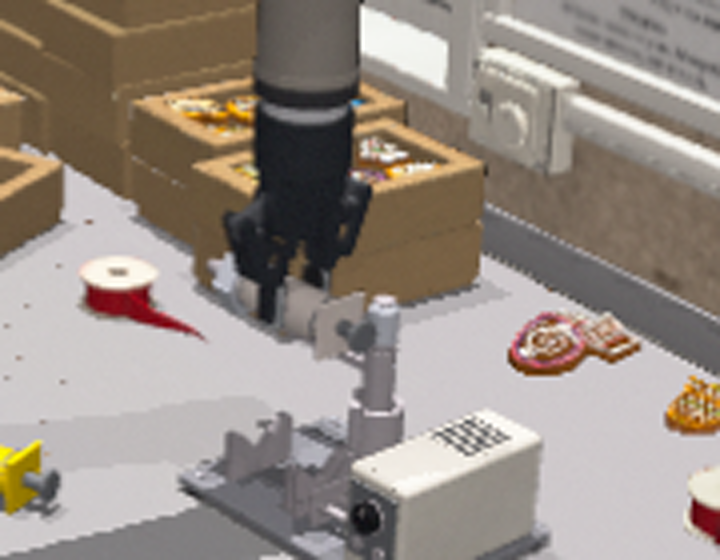

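```bash
python3 - <<'E'
from h import *
import pickle
c=pickle.load(open("w8.pkl","rb")); o=bot.get_obs()
e=o["eef_pos"]; 
az=.099; yd=np.array([-np.sin(az),np.cos(az),0]); xd=np.array([np.cos(az),np.sin(az),0])
for n,u,z in [("ring",(315,220),.172+.019),("tip",(314,9),.172),("capback",(315,206),.172+.023),("capfront",(314,128),.172+.023)]:
    d=px2w(c,u,z)-e; print(n,(d@yd*1000).round(1),(d@xd*1000).round(1))
# pump frame of TCP
p=np.array([.5442,-.2005]);a=.106
d=e[:2]-p; print("pump frame",(np.array([[np.cos(a),np.sin(a)],[-np.sin(a),np.cos(a)]])@d*1000).round(1))
E
```

```text
ring 39.1 -1.2
tip 95.4 -1.5
capback 43.6 -1.2
capfront 62.9 -1.4
pump frame [-1.1 -1.7]
```

```bash
python3 - <<'E'
from h import *
for i in range(3):
    o=bot.get_obs(); print(o["t"],o["eef_pos"])
    bot.read_camera("wrist")
E
```

```text
13.25 [ 0.54328676 -0.20230724  0.15849842]
13.3 [ 0.54356579 -0.20219665  0.15879063]
13.35 [ 0.54372771 -0.20234539  0.15899844]
```

>>> drive_tool(slide=[[0.5,-2.2,-15],[0.5,-2.2,-40],[0.5,-2.2,-62],[0.5,-2.2,-80],[0.5,-2.2,-90],[0.5,-2.2,-96],[0.5,-2.2,-96],[0.5,-2.2,-96],[0.5,-2.2,-96],[0.5,-2.2,-96]], turn=[[0,0,0.005],[0,0,0.005],[0,0,0.005],[0,0,0.005],[0,0,0.005],[0,0,0.005],[0,0,0.005],[0,0,0.005],[0,0,0.005],[0,0,0.005]], gripper=[0.3,0.3,0.3,0.3,0.3,0.3,0.3,0.3,0.3,0.3])

```text
t: 14.4
eef_pos: [0.5449, -0.205, 0.0639]
tool_rot: [0.707, -0.036, 0.706, 0.04]
contact_force: [-0.3, 0.3, -4.5]
gripper_width: 0.43
```

```bash
cat > st.py <<'E'
from h import *
def st():
    o=bot.get_obs(); e=o["eef_pos"]
    w,x,y,z=o["tool_rot"]; M=Rot.from_quat([x,y,z,w]).as_matrix()
    a=.106; d=e[:2]-np.array([.5442,-.2005])
    Rm=np.array([[np.cos(a),np.sin(a)],[-np.sin(a),np.cos(a)]])
    print(round(o["t"],2),e.round(4),"F",np.round(o["contact_force"],1),"T",np.round(o["torque"],2),"pump",(Rm@d*1000).round(1),"az",np.arctan2(M[1,2],M[0,2]).round(3),"down",M[:,0].round(3),"w",round(o["gripper_width"],3))
E
python3 - <<'E'
from st import *
import pickle
st()
c=bot.read_camera("scene"); crop(c,320,200,460,320,5,"s9.png")
c=bot.read_camera("wrist"); cv2.imwrite("pics/w9.png",c["color"][:,:,::-1])
st()
E
```

```text
14.4 [ 0.5449 -0.205   0.0639] F [-0.3  0.3 -4.5] T [-0.06 -0.03 -0.05] pump [ 0.2 -4.6] az 0.107 down [ 0.001  0.005 -1.   ] w 0.43
14.5 [ 0.5446 -0.205   0.0637] F [-0.1  1.3 -3.5] T [-0.12 -0.01 -0.02] pump [-0.1 -4.5] az 0.107 down [ 0.001  0.005 -1.   ] w 0.433
```

View pics/s9.png

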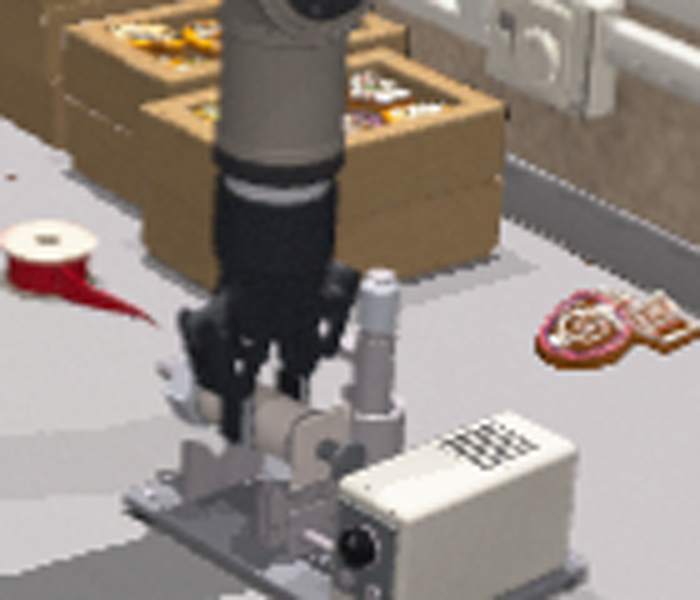

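View pics/w9.png

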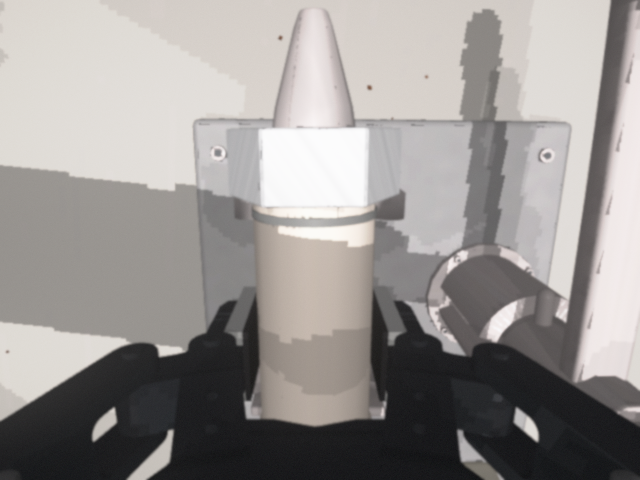

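>>> drive_tool(slide=[[1,0.8,0],[1.2,0.8,-2],[1.2,0.8,-5],[1.2,0.8,-8],[1.2,0.8,-10],[1.2,0.8,-12],[1.2,0.8,-13],[1.2,0.8,-14]], turn=[[0,0,0],[0,0,0],[0,0,0],[0,0,0],[0,0,0],[0,0,0],[0,0,0],[0,0,0]], gripper=[0.3,0.3,0.3,0.3,0.3,0.3,0.3,0.3])

```text
t: 15.3
eef_pos: [0.5458, -0.2042, 0.0496]
tool_rot: [0.706, -0.036, 0.706, 0.04]
contact_force: [0.2, -0.2, -3.6]
gripper_width: 0.43
```

```bash
python3 - <<'E'
from st import *
st()
E
```

```text
15.3 [ 0.5458 -0.2042  0.0496] F [ 0.2 -0.2 -3.6] T [-0.07  0.01 -0.03] pump [ 1.2 -3.8] az 0.107 down [ 0.001  0.005 -1.   ] w 0.43
```

>>> drive_tool(slide=[[0,0,-1],[0,0,-2],[0,0,-3],[0,0,-3.5],[0,0,-4],[0,0,-4.5],[0,0,-5]], turn=[[0,0,0],[0,0,0],[0,0,0],[0,0,0],[0,0,0],[0,0,0],[0,0,0]], gripper=[0.3,0.3,0.3,0.3,0.3,0.3,0.3])

```text
t: 16.0
eef_pos: [0.5459, -0.2042, 0.0446]
tool_rot: [0.706, -0.036, 0.706, 0.04]
contact_force: [0.2, 0.5, -2.5]
gripper_width: 0.431
```

```bash
python3 - <<'E'
from st import *
st()
E
```

```text
16.0 [ 0.5459 -0.2042  0.0446] F [ 0.2  0.5 -2.5] T [-0.02 -0.07 -0.03] pump [ 1.3 -3.8] az 0.108 down [ 0.001  0.005 -1.   ] w 0.431
```

>>> drive_tool(slide=[[0,0,-0.4],[0,0,-0.8],[0,0,-1]], turn=[[0,0,0],[0,0,0],[0,0,0]], gripper=[0.3,0.3,0.3])

```text
t: 16.3
eef_pos: [0.5463, -0.2042, 0.044]
tool_rot: [0.707, -0.036, 0.705, 0.04]
contact_force: [0.2, 0.0, 1.3]
gripper_width: 0.427
```

```bash
python3 - <<'E'
from st import *
st()
E
```

```text
16.3 [ 0.5463 -0.2042  0.044 ] F [0.2 0.  1.3] T [ 0.2   0.06 -0.08] pump [ 1.7 -3.9] az 0.107 down [ 0.001  0.005 -1.   ] w 0.427
```

>>> drive_tool(slide=[[0,0.5,0],[-0.1,1,0],[-0.15,1.5,0],[-0.2,2,0]], turn=[[0,0,0],[0,0,0],[0,0,0],[0,0,0]], gripper=[0.3,0.3,0.3,0.3])

```text
t: 16.7
eef_pos: [0.5462, -0.2024, 0.044]
tool_rot: [0.707, -0.036, 0.705, 0.039]
contact_force: [0.8, -0.8, -1.4]
gripper_width: 0.434
```

```bash
python3 - <<'E'
from st import *
st()
E
```

```text
16.7 [ 0.5462 -0.2024  0.044 ] F [ 0.8 -0.8 -1.4] T [-0.25 -0.12 -0.03] pump [ 1.8 -2.1] az 0.107 down [ 0.002  0.005 -1.   ] w 0.434
```

>>> drive_tool(slide=[[0,0.4,0],[-0.1,0.8,0],[-0.1,1.1,0]], turn=[[0,0,0],[0,0,0],[0,0,0]], gripper=[0.3,0.3,0.3])

```text
t: 17.0
eef_pos: [0.5461, -0.2013, 0.044]
tool_rot: [0.707, -0.036, 0.705, 0.039]
contact_force: [1.0, -0.9, -2.4]
gripper_width: 0.431
```

>>> drive_tool(slide=[[0,0.3,0],[0,0.6,0]], turn=[[0,0,0],[0,0,0]], gripper=[0.3,0.3])

```text
t: 17.2
eef_pos: [0.5461, -0.2007, 0.044]
tool_rot: [0.707, -0.036, 0.705, 0.039]
contact_force: [-0.4, -1.5, -3.2]
gripper_width: 0.433
```

>>> drive_tool(slide=[[0,0.3,0],[0,0.6,0]], turn=[[0,0,0],[0,0,0]], gripper=[0.3,0.3])

```text
t: 17.4
eef_pos: [0.546, -0.2001, 0.044]
tool_rot: [0.707, -0.036, 0.705, 0.039]
contact_force: [-0.5, -0.8, -2.3]
gripper_width: 0.43
```

>>> drive_tool(slide=[[0,0.3,0],[0,0.6,0]], turn=[[0,0,0],[0,0,0]], gripper=[0.3,0.3])

```text
t: 17.6
eef_pos: [0.546, -0.1999, 0.044]
tool_rot: [0.707, -0.036, 0.705, 0.039]
contact_force: [2.0, -2.2, -2.5]
gripper_width: 0.436
```

>>> drive_tool(slide=[[0,0.3,0],[0,0.5,0]], turn=[[0,0,0],[0,0,0]], gripper=[0.3,0.3])

```text
t: 17.8
eef_pos: [0.546, -0.1999, 0.044]
tool_rot: [0.707, -0.036, 0.705, 0.039]
contact_force: [0.9, -3.9, -3.3]
gripper_width: 0.429
```

```bash
python3 - <<'E'
from st import *
st()
E
```

```text
17.8 [ 0.546  -0.1999  0.044 ] F [ 0.9 -3.9 -3.3] T [-0.82 -0.21 -0.01] pump [1.9 0.4] az 0.106 down [ 0.002  0.004 -1.   ] w 0.429
```

>>> drive_tool(slide=[[0,0.6,0],[-0.1,0.8,0],[-0.1,0.9,0]], turn=[[0,0,0],[0,0,0],[0,0,0]], gripper=[0.3,0.3,0.3])

```text
t: 18.1
eef_pos: [0.546, -0.1998, 0.044]
tool_rot: [0.707, -0.036, 0.705, 0.038]
contact_force: [1.8, -5.6, -4.6]
gripper_width: 0.434
```

```bash
python3 - <<'E'
from st import *
st()
E
```

```text
18.1 [ 0.546  -0.1998  0.044 ] F [ 1.8 -5.6 -4.6] T [-1.15 -0.33 -0.02] pump [1.9 0.5] az 0.106 down [ 0.002  0.003 -1.   ] w 0.434
```

>>> drive_tool(slide=[[0,1.1,-0.3],[-0.1,1.3,-0.5],[-0.1,1.4,-0.5]], turn=[[0,0,0],[0,0,0],[0,0,0]], gripper=[0.3,0.3,0.3])

```text
t: 18.4
eef_pos: [0.546, -0.1999, 0.0439]
tool_rot: [0.707, -0.037, 0.705, 0.037]
contact_force: [-0.7, -6.6, -1.0]
gripper_width: 0.432
```

```bash
python3 - <<'E'
from st import *
st()
E
```

```text
18.4 [ 0.546  -0.1999  0.0439] F [-0.7 -6.6 -1. ] T [-1.3  -0.03  0.  ] pump [1.9 0.4] az 0.105 down [ 0.003  0.001 -1.   ] w 0.432
```

>>> drive_tool(slide=[[-0.1,1.6,-0.2],[-0.2,1.9,-0.2],[-0.2,2.1,-0.2]], turn=[[0,0,0],[0,0,0],[0,0,0]], gripper=[0.3,0.3,0.3])

```text
t: 18.7
eef_pos: [0.546, -0.1998, 0.044]
tool_rot: [0.707, -0.037, 0.705, 0.036]
contact_force: [1.7, -7.5, -3.8]
gripper_width: 0.434
```

```bash
python3 - <<'E'
from st import *
st()
c=bot.read_camera("wrist"); cv2.imwrite("pics/w10.png",c["color"][:,:,::-1])
c=bot.read_camera("scene"); crop(c,320,200,460,320,5,"s10.png")
st()
E
```

```text
18.7 [ 0.546  -0.1998  0.044 ] F [ 1.7 -7.5 -3.8] T [-1.72 -0.24  0.01] pump [1.9 0.5] az 0.104 down [ 0.004 -0.001 -1.   ] w 0.434
18.8 [ 0.546  -0.1998  0.044 ] F [ 1.4 -7.4 -3.8] T [-1.6  -0.25  0.03] pump [1.9 0.5] az 0.104 down [ 0.004 -0.001 -1.   ] w 0.435
```

View pics/w10.png

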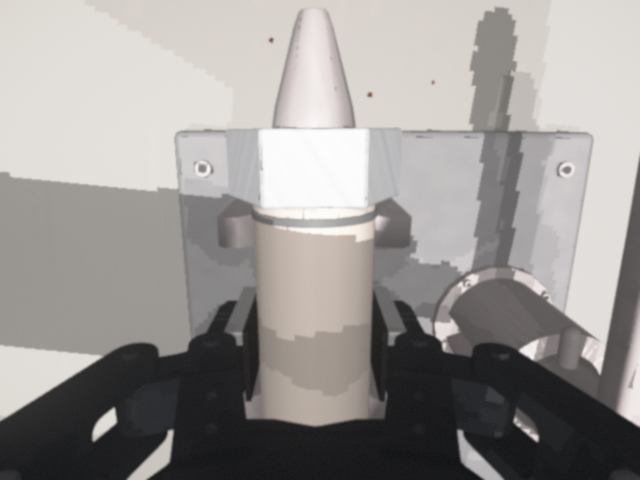

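View pics/s10.png

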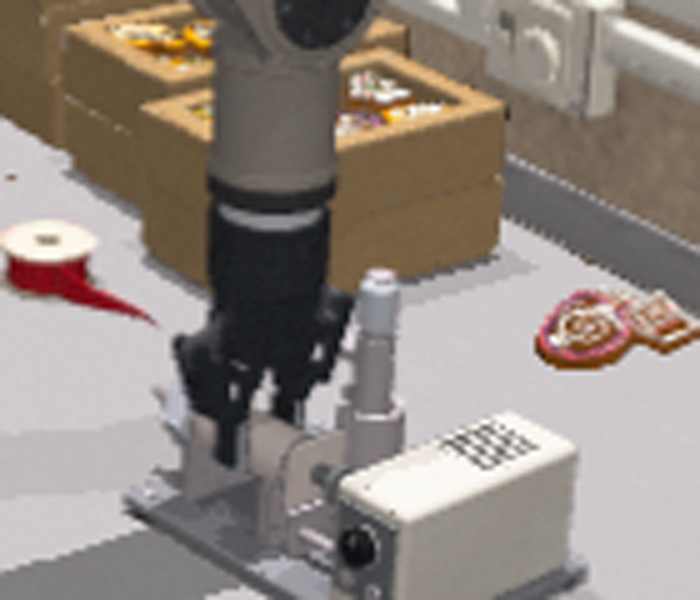

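>>> drive_tool(slide=[[-0.2,2,-0.7],[-0.2,2,-0.8]], turn=[[0,0,0],[0,0,0]], gripper=[0.3,0.3])

```text
t: 19.0
eef_pos: [0.546, -0.1998, 0.0439]
tool_rot: [0.708, -0.037, 0.705, 0.035]
contact_force: [-0.3, -6.9, 2.4]
gripper_width: 0.431
```

```bash
python3 - <<'E'
from st import *
st()
E
```

```text
19.0 [ 0.546  -0.1998  0.0439] F [-0.3 -6.9  2.4] T [-1.5   0.06  0.02] pump [1.9 0.5] az 0.102 down [ 0.005 -0.003 -1.   ] w 0.431
```

>>> drive_tool(slide=[[-0.1,1.5,-0.3],[-0.1,1,0],[-0.1,1,0],[-0.1,1,0]], turn=[[0,0,0],[0,0,0],[0,0,0],[0,0,0]], gripper=[0.45,0.55,0.62,0.65])

```text
t: 19.4
eef_pos: [0.5461, -0.198, 0.044]
tool_rot: [0.708, -0.038, 0.705, 0.035]
contact_force: [0.6, 0.9, 0.5]
gripper_width: 0.65
```

```bash
python3 - <<'E'
from st import *
st()
c=bot.read_camera("wrist"); cv2.imwrite("pics/w11.png",c["color"][:,:,::-1])
E
```

```text
19.4 [ 0.5461 -0.198   0.044 ] F [0.6 0.9 0.5] T [ 0.03  0.04 -0.02] pump [2.2 2.3] az 0.103 down [ 0.005 -0.003 -1.   ] w 0.65
```

View pics/w11.png

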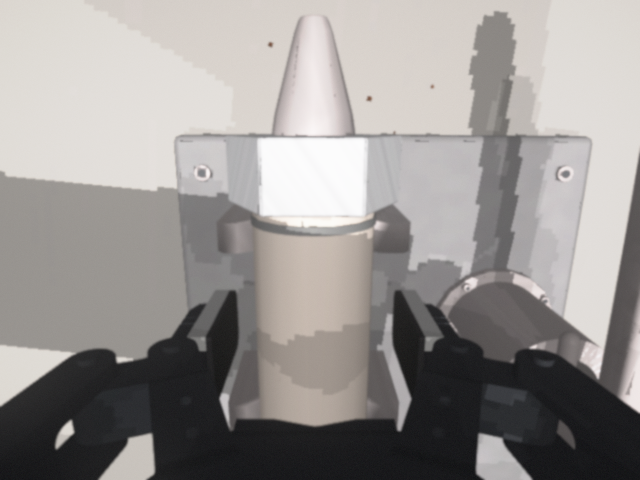

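>>> drive_tool(slide=[[0,0,5],[0,0,20],[0,0,50],[0,0,90],[0,0,130],[0,0,165],[0,0,180]], turn=[[0,0,0],[0,0,0],[0,0,0],[0,0,0],[0,0,0],[0,0,0],[0,0,0]], gripper=[0.65,0.65,0.65,0.65,0.65,0.6,0.5])

```text
t: 20.15
eef_pos: [0.5478, -0.1985, 0.2294]
tool_rot: [0.71, -0.038, 0.702, 0.035]
contact_force: [-0.0, -0.6, -0.4]
gripper_width: 0.503
```

```bash
python3 - <<'E'
from st import *
st()
c=bot.read_camera("wrist"); cv2.imwrite("pics/w12.png",c["color"][:,:,::-1])
c=bot.read_camera("scene"); crop(c,320,200,460,320,5,"s12.png")
E
```

```text
20.15 [ 0.5478 -0.1985  0.2294] F [-0.  -0.6 -0.4] T [-0.02 -0.04 -0.01] pump [3.8 1.6] az 0.103 down [ 0.011 -0.005 -1.   ] w 0.503
```

View pics/w12.png

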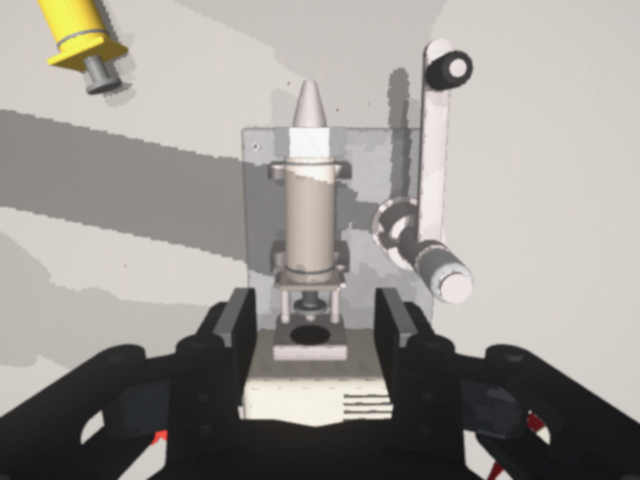

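View pics/s12.png

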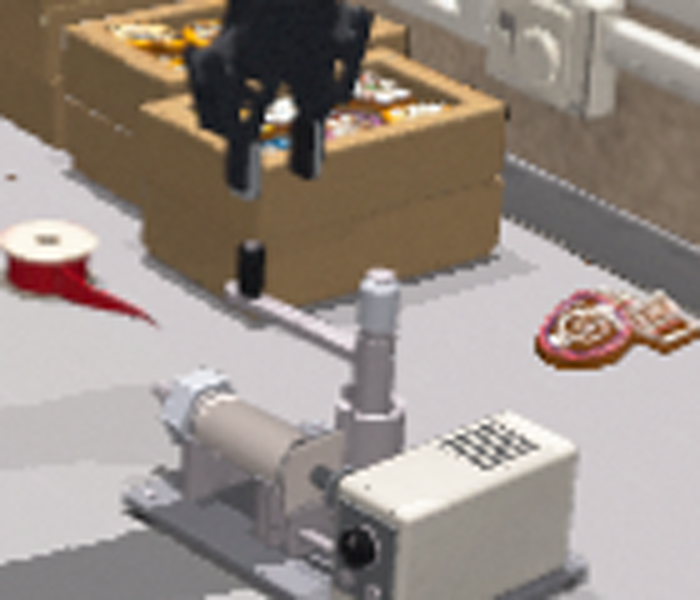

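>>> drive_tool(slide=[[5,8,0],[13,20,0],[21,32,0],[29,44,0],[37,56,0],[45,68,0],[52,80,0],[59,91,0],[65,100,0],[66,101.5,0]], turn=[[0,0,-0.14],[0,0,-0.28],[0,0,-0.42],[0,0,-0.56],[0,0,-0.7],[0,0,-0.84],[0,0,-0.98],[0,0,-1.12],[0,0,-1.26],[0,0,-1.4]], gripper=[0.5,0.5,0.5,0.5,0.5,0.5,0.5,0.5,0.5,0.5])

```text
t: 21.25
eef_pos: [0.6138, -0.0949, 0.2272]
tool_rot: [0.564, 0.424, 0.562, -0.432]
contact_force: [-0.9, -0.5, 0.8]
gripper_width: 0.499
```

>>> drive_tool(slide=[[0,0,0],[0,0,0],[0,0,0]], turn=[[0,0,-0.1],[0,0,-0.17],[0,0,-0.17]], gripper=[0.5,0.5,0.5])

```text
t: 21.55
eef_pos: [0.6131, -0.0946, 0.2263]
tool_rot: [0.525, 0.47, 0.524, -0.479]
contact_force: [-0.2, -0.4, -0.1]
gripper_width: 0.502
```

```bash
python3 - <<'E'
from st import *
st()
E
```

```text
21.55 [ 0.6131 -0.0946  0.2263] F [-0.2 -0.4 -0.1] T [0.06 0.02 0.03] pump [79.7 98. ] az -1.47 down [-0.008 -0.01  -1.   ] w 0.502
```

>>> drive_tool(slide=[[1,-2,-15],[1.1,-2.4,-40],[1.1,-2.4,-70],[1.1,-2.4,-95],[1.1,-2.4,-110],[1.1,-2.4,-115.5],[1.1,-2.4,-115.5],[1.1,-2.4,-115.5]], turn=[[0.01,-0.008,0],[0.01,-0.008,0],[0.01,-0.008,0],[0.01,-0.008,0],[0.01,-0.008,0],[0.01,-0.008,0],[0.01,-0.008,0],[0.01,-0.008,0]], gripper=[0.5,0.5,0.5,0.5,0.5,0.5,0.5,0.5])

```text
t: 22.35
eef_pos: [0.615, -0.0971, 0.112]
tool_rot: [0.525, 0.475, 0.524, -0.474]
contact_force: [0.2, 0.3, -0.2]
gripper_width: 0.502
```

```bash
python3 - <<'E'
from st import *
st()
c=bot.read_camera("wrist"); cv2.imwrite("pics/w13.png",c["color"][:,:,::-1])
E
```

```text
22.35 [ 0.615  -0.0971  0.112 ] F [ 0.2  0.3 -0.2] T [-0.   -0.03  0.02] pump [81.3 95.3] az -1.47 down [ 0.002  0.    -1.   ] w 0.502
```

View pics/w13.png

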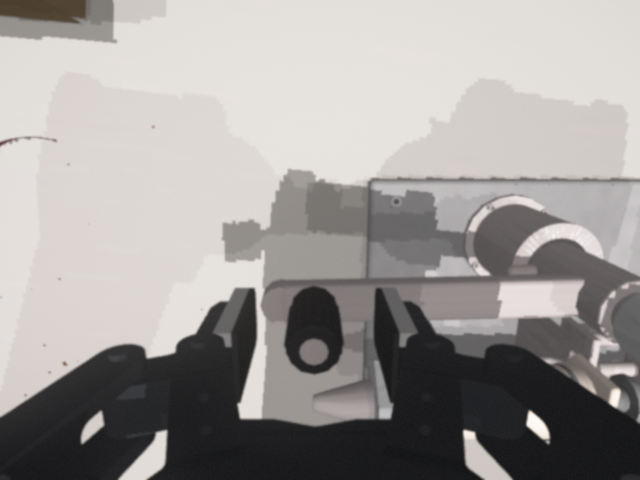

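>>> drive_tool(slide=[[0,0,0],[0,0,0],[0,0,0],[0,0,0],[0,0,0],[0,0,0],[0,0,0]], turn=[[0,0,0],[0,0,0],[0,0,0],[0,0,0],[0,0,0],[0,0,0],[0,0,0]], gripper=[0.4,0.3,0.2,0.1,0,0,0], squeeze=50)

```text
t: 23.1
eef_pos: [0.6157, -0.0966, 0.1129]
tool_rot: [0.525, 0.475, 0.524, -0.473]
contact_force: [-0.8, 1.6, 5.6]
gripper_width: 0.19
```

>>> drive_tool(slide=[[0,0,1],[0,0,2],[0,0,3],[0,0,3]], turn=[[0,0,0],[0,0,0],[0,0,0],[0,0,0]], gripper=[0,0,0,0])

```text
t: 23.5
eef_pos: [0.6144, -0.0971, 0.1144]
tool_rot: [0.525, 0.474, 0.525, -0.474]
contact_force: [0.8, -1.3, -13.1]
gripper_width: 0.192
```

```bash
python3 - <<'E'
from st import *
st()
p=3.2466
x0=np.array([np.cos(p-1.57),np.sin(p-1.57)])
for t in np.arange(1.5,-.01,-.1): print(round(t,2),(114*(np.array([np.cos(p-t),np.sin(p-t)])-x0)).round(1))
E
```

```text
23.5 [ 0.6144 -0.0971  0.1144] F [  0.8  -1.3 -13.1] T [-0.26 -0.34  0.21] pump [80.7 95.4] az -1.47 down [ 0.001  0.    -1.   ] w 0.192
1.5 [-7.9 -1.1]
1.4 [-19.   -3.7]
1.3 [-29.8  -7.3]
1.2 [-40.2 -12. ]
1.1 [-50.  -17.7]
1.0 [-59.3 -24.4]
0.9 [-67.8 -32. ]
0.8 [-75.5 -40.4]
0.7 [-82.4 -49.5]
0.6 [-88.3 -59.2]
0.5 [-93.2 -69.5]
0.4 [-97.  -80.2]
0.3 [-99.8 -91.3]
0.2 [-101.4 -102.5]
0.1 [-102.  -113.9]
-0.0 [-101.3 -125.3]
```

>>> drive_tool(slide=[[-3.5,-0.4,0.5],[-7.9,-1.1,0.7],[-19,-3.7,0.7],[-29.8,-7.3,0.7],[-40.2,-12,0.7],[-50,-17.7,0.7],[-59.3,-24.4,0.7],[-67.8,-32,0.7],[-75.5,-40.4,0.7],[-75.5,-40.4,0.7]], turn=[[0,0,0.03],[0,0,0.07],[0,0,0.17],[0,0,0.27],[0,0,0.37],[0,0,0.47],[0,0,0.57],[0,0,0.67],[0,0,0.77],[0,0,0.77]], gripper=[0,0,0,0,0,0,0,0,0,0])

```text
t: 24.5
eef_pos: [0.538, -0.1389, 0.1149]
tool_rot: [0.664, 0.243, 0.664, -0.242]
contact_force: [4.2, -0.1, -12.9]
gripper_width: 0.19
```

```bash
python3 - <<'E'
from st import *
st()
c=bot.read_camera("scene"); crop(c,320,200,460,320,5,"s14.png")
E
```

```text
24.5 [ 0.538  -0.1389  0.1149] F [  4.2  -0.1 -12.9] T [ 0.   -0.77  0.22] pump [ 0.3 61.9] az -0.7 down [ 0.  0. -1.] w 0.19
```

View pics/s14.png

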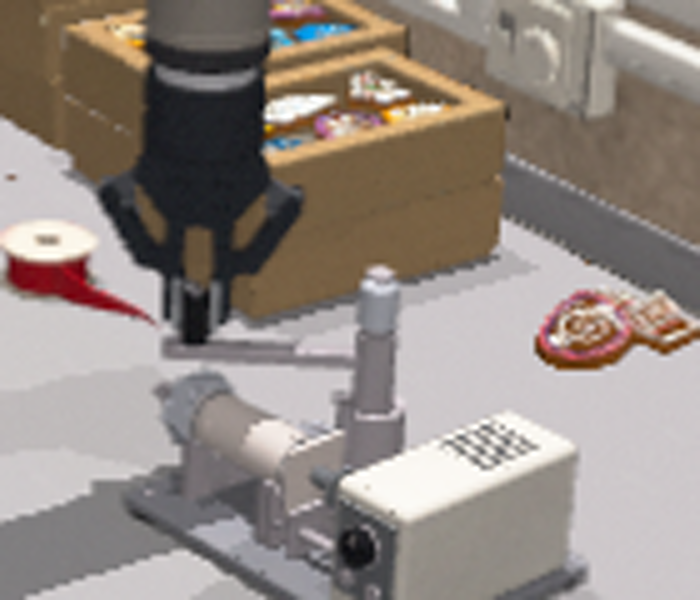

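>>> drive_tool(slide=[[-3,-4,0.5],[-6.5,-8.5,0.8],[-12.2,-18,0.8],[-17,-28,0.8],[-20.8,-38.5,0.8],[-23.6,-49.5,0.8],[-25.2,-60.7,0.8],[-25.8,-72,0.8],[-25.2,-81,0.8],[-25,-83.3,0.8]], turn=[[0,0,0.05],[0,0,0.1],[0,0,0.2],[0,0,0.3],[0,0,0.4],[0,0,0.5],[0,0,0.6],[0,0,0.7],[0,0,0.79],[0,0,0.805]], gripper=[0,0,0,0,0,0,0,0,0,0])

```text
t: 25.55
eef_pos: [0.5131, -0.2219, 0.1153]
tool_rot: [0.706, -0.035, 0.707, 0.036]
contact_force: [0.9, 0.3, -12.2]
gripper_width: 0.192
```

>>> drive_tool(slide=[[0,0,0],[0,0,0]], turn=[[0,0,0],[0,0,0]], gripper=[0,0])

```text
t: 25.75
eef_pos: [0.513, -0.2212, 0.115]
tool_rot: [0.705, -0.034, 0.707, 0.035]
contact_force: [1.2, -1.6, -13.8]
gripper_width: 0.192
```

```bash
python3 - <<'E'
from st import *
st()
c=bot.read_camera("wrist"); cv2.imwrite("pics/w15.png",c["color"][:,:,::-1])
E
```

```text
25.75 [ 0.513  -0.2212  0.115 ] F [  1.2  -1.6 -13.8] T [-0.29 -0.18 -0.17] pump [-33.2 -17.3] az 0.098 down [-0.002  0.002 -1.   ] w 0.192
```

View pics/w15.png

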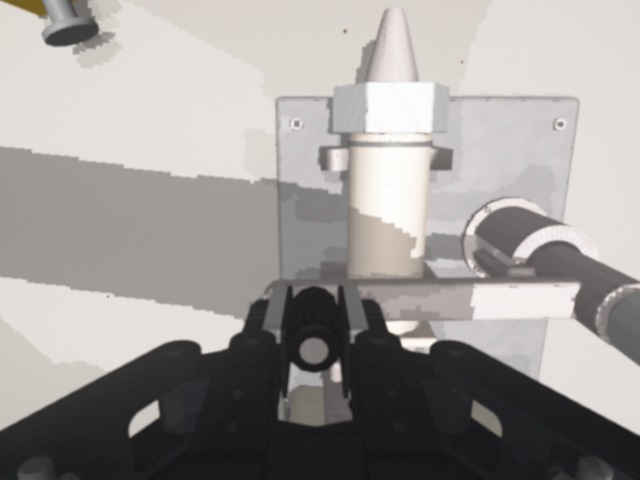

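>>> drive_tool(slide=[[0,-0.4,-1.5],[0,-0.5,-3.5],[0,-0.5,-5.5],[0,-0.5,-7.5],[0,-0.5,-9.5],[0,-0.5,-11.5],[0,-0.5,-13.5],[0,-0.5,-15.5],[0,-0.5,-17],[0,-0.5,-17.5]], turn=[[0,0,0],[0,0,0],[0,0,0],[0,0,0],[0,0,0],[0,0,0],[0,0,0],[0,0,0],[0,0,0],[0,0,0]], gripper=[0,0,0,0,0,0,0,0,0,0])

```text
t: 26.8
eef_pos: [0.513, -0.2218, 0.0975]
tool_rot: [0.705, -0.034, 0.707, 0.036]
contact_force: [-0.2, -0.8, -7.0]
gripper_width: 0.193
```

```bash
python3 - <<'E'
from st import *
st()
E
```

```text
26.8 [ 0.513  -0.2218  0.0975] F [-0.2 -0.8 -7. ] T [-0.08  0.22 -0.01] pump [-33.3 -17.9] az 0.099 down [-0.002  0.001 -1.   ] w 0.193
```

Near contact; lower in half-millimetre steps.

>>> drive_tool(slide=[[0,0,-0.5],[0,0,-1],[0,0,-1.5]], turn=[[0,0,0],[0,0,0],[0,0,0]], gripper=[0,0,0])

```text
t: 27.1
eef_pos: [0.513, -0.2218, 0.0961]
tool_rot: [0.705, -0.034, 0.707, 0.036]
contact_force: [-2.0, -1.0, -7.7]
gripper_width: 0.192
```

>>> drive_tool(slide=[[0,0,-0.4],[0,0,-0.7]], turn=[[0,0,0],[0,0,0]], gripper=[0,0])

```text
t: 27.3
eef_pos: [0.513, -0.2218, 0.0956]
tool_rot: [0.705, -0.034, 0.707, 0.035]
contact_force: [-2.9, 0.4, -3.8]
gripper_width: 0.186
```

>>> drive_tool(slide=[[0,0,-0.3],[0,0,-0.5]], turn=[[0,0,0],[0,0,0]], gripper=[0,0])

```text
t: 27.5
eef_pos: [0.5131, -0.2219, 0.0955]
tool_rot: [0.705, -0.035, 0.707, 0.035]
contact_force: [-3.9, 0.3, 0.4]
gripper_width: 0.19
```

```bash
python3 - <<'E'
from st import *
st()
E
```

```text
27.5 [ 0.5131 -0.2219  0.0955] F [-3.9  0.3  0.4] T [ 0.14  0.83 -0.06] pump [-33.2 -18. ] az 0.099 down [-0.002  0.001 -1.   ] w 0.19
```

>>> drive_tool(slide=[[0,0,0],[0,0,0],[0,0,0],[0,0,0]], turn=[[0,0,0],[0,0,0],[0,0,0],[0,0,0]], gripper=[0.25,0.35,0.45,0.5])

```text
t: 27.9
eef_pos: [0.5138, -0.222, 0.0959]
tool_rot: [0.706, -0.035, 0.707, 0.035]
contact_force: [0.7, 0.5, 0.2]
gripper_width: 0.503
```

>>> drive_tool(slide=[[0,0,5],[0,0,20],[0,0,50],[0,0,90],[0,0,130],[0,0,150],[0,0,150]], turn=[[0,0,0],[0,0,0],[0,0,0],[0,0,0],[0,0,0],[0,0,0],[0,0,0]], gripper=[0.5,0.5,0.5,0.5,0.5,0.5,0.5])

```text
t: 28.6
eef_pos: [0.516, -0.2225, 0.251]
tool_rot: [0.709, -0.036, 0.704, 0.034]
contact_force: [0.3, -0.2, 0.6]
gripper_width: 0.499
```

```bash
python3 - <<'E'
from st import *
st()
c=bot.read_camera("scene"); crop(c,320,200,460,320,5,"s16.png")
c=bot.read_camera("wrist"); cv2.imwrite("pics/w16.png",c["color"][:,:,::-1])
crop(c,250,60,490,340,2.1,"w16c.png")
c=bot.read_camera("top"); cv2.imwrite("pics/t16.png",c["color"][:,:,::-1])
E
```

```text
28.6 [ 0.516  -0.2225  0.251 ] F [ 0.3 -0.2  0.6] T [ 0.03 -0.   -0.  ] pump [-30.3 -18.9] az 0.099 down [ 0.007 -0.002 -1.   ] w 0.499
```

View pics/s16.png

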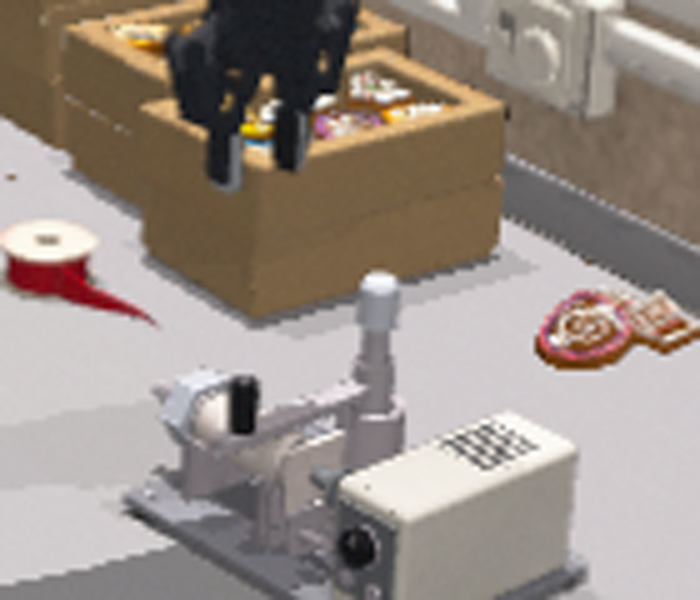

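View pics/w16c.png

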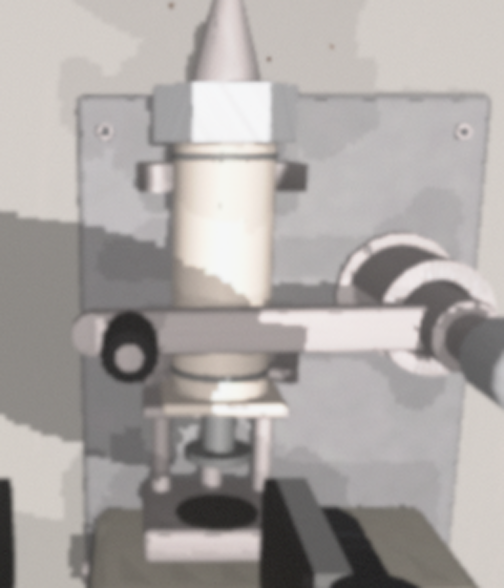

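View pics/t16.png

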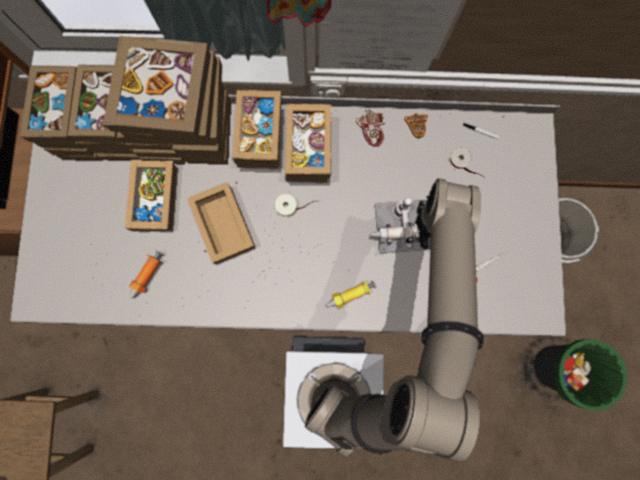

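```bash
python3 -c "
from st import *
st(); print(bot.hand_in())"
```

```text
28.75 [ 0.5133 -0.2219  0.2458] F [ 0.7 -1.1  0.8] T [-0.04 -0.01 -0.02] pump [-33. -18.] az 0.099 down [-0.001  0.001 -1.   ] w 0.5
the job is handed in; nothing more can be done
None
```

The white cartridge is loaded in the pump and clamped, and I handed the job in at 28.75 s.

- **Clamp aside:** I lifted the bar 27 mm by its knob and turned it about 1.57 rad. I set it down on the collar rim before letting go.
- **Cartridge in:** I laid the cartridge in the V cradle with its flange in the slot. I then pressed it towards the nozzle until it stopped. The push read about 7.5 N, with the peak at 7.5 N in the readings I took.
- **Clamp back:** I turned the bar back over the barrel and lowered it slowly. The load on the gripper went from about 8 N to about 0 at roughly the expected barrel height, and only then did I let go.

The last pictures show the bar level across the barrel, the flange in its slot, and the spool and box where they were. The scissors were partly behind the arm, so I could only see part of them; nothing I moved went near them.

I did not measure the flange-to-plate contact again after letting go. That contact rests on the force felt while pressing, and on the stop coming within about 0.5 mm of where it should be.

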